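Check a guide tube in the ball vise with a depth gauge

TASK

Take the depth gauge (the metal rod with the collar) from the wooden rest, slide it gently into the brass tube clamped in the ball vise until its collar stops fully home on the tube's mouth, and draw it right out again. Then present it for reading: hold it level and still in the air, its tip at the reading spot in front of the magnifier's lens, and finish like that, still holding it. Do not shift the vise's ball or disturb the other tools and containers.

Things in the scene. Friction and masses are not known exactly. Their poses are not given: they have to be found in the camera images.
- gauge: Depth gauge: bare-metal rod 185 mm long, 80 g, the only one with a collar. Origin on its axis at the collar's stop face, x towards the handle. x -75 to 0 mm: round shank, 8 mm diameter, last 6 mm tapered to 3 mm; 0 to 6: collar, 24 mm diameter; 6 to 110: square handle 14 x 14 mm, flats across y and z. Starts level in either lane of the rest, tip towards the robot, axis 50 mm up; lifts straight up.
- tip (a point): The very end of the gauge's shank, 75 mm from the collar's stop face (gauge x = -75 mm); axes as gauge.
- grip (a point): Middle of the gauge's square handle, 55 mm from the stop face on the handle side, on the axis, where fingers have free room on both sides; the balance point is near.
- rest: Wooden rest for two tools, 205 x 150 mm, fixed. Origin under it at bench height; tools lie along its x in lanes at y = +45 and -45 mm, tips to -x. Base plate 10 mm thick, x -80 to 125 mm; slotted cross bars 12 mm thick at x = -55 (55 mm tall) and x = 100 (52 mm tall), nothing else between. The gauge's collar face lies at rest x = 0 within 3 mm.
- burnisher: Bystander: burnisher of about the gauge's size (185 mm), with a dark round wooden handle and no collar, lying in the rest's other lane; 60 g. Origin on its axis, 50 mm above the bench; x towards the handle. Leave alone.
- vise: Engraver's ball vise, fixed to the bench: grey cup 150 mm in diameter and 58 mm tall; origin under its centre. The steel ball's centre is 85 mm above it. Its x axis is the direction over which the guide tube's mouth rises (roughly away from the robot).
- ball (a joint): Tilt of the vise's ball, rad (0 = guide tube level). It equals the angle of the tube's bore above level, 0.49 to 0.72 at the start (28 to 41 degrees). Very stiff: about 6 N m to move, so it stays put in ordinary work.
- mouth (a point): Centre of the guide tube's mouth, about 17 cm above the bench. x: bore axis, out of the tube, up and away from the robot; y level. Brass tube 85 mm long, bore 10.6 mm, flared to 17 mm over the last 7 mm, lip 26 mm. Gauge home: its origin here, its x along this x. Jaws end 33 mm short of the mouth and rise 16 mm above the bore axis; ball's head (100 mm wide) 14 mm under it, ends 10 mm short.
- magnifier: Standing magnifier, fixed: round dark foot 96 mm in diameter, thin stem, upright round lens 88 mm over the rim and 8 mm thick with its centre 165 mm above the bench. Origin under the foot; the lens faces +y of this frame, into the middle of the bench.
- read_spot (a point): The reading spot: point 70 mm straight in front of the lens centre, 165 mm above the bench (in the air).
- hammer: Bystander: small hammer lying on the bench beyond the vise, about 220 mm long. Leave alone.
- jar: Bystander: amber glass jar, 56 mm in diameter, 70 mm tall. Leave alone.
- parts_box: Bystander: clear open parts box, 100 x 140 x 35 mm. Leave alone.

How it is judged:
On the way, in this order (a step that is already met when the one before it is completed fails the run):
1. the held gauge is in the tube with its collar home on the mouth (x of gauge in the frame of mouth below 0.003 m and y of gauge in the frame of mouth between -0.004 and 0.004 m and z of gauge in the frame of mouth between -0.004 and 0.004 m and angle between the x axis of gauge and the x axis of mouth, either way round below 0.09 rad and contact force between the fingers and gauge above 1 N), for 0.2 s.
2. the held gauge is drawn out, its tip 15 mm or more clear of the mouth (x of tip in the frame of mouth above 0.015 m and contact force between the fingers and gauge above 1 N), for 0.1 s.
At the end, for the whole second after the job is handed in: The gauge is held in the fingers, touching nothing else, still, its axis within 8 degrees of level, its tip within 25 mm of the reading spot in front of the lens (distance between tip and read_spot below 0.025 m and angle between gauge's own x axis and vertical between 1.43 and 1.71 rad and contact force between the fingers and gauge above 1 N and linear speed of gauge below 0.03 m/s and contact force between gauge and rest below 0.05 N and contact force between gauge and vise below 0.05 N and contact force between gauge and magnifier below 0.05 N and contact force between gauge and burnisher below 0.05 N and contact force between gauge and hammer below 0.05 N and contact force between gauge and jar below 0.05 N and contact force between gauge and parts_box below 0.05 N); the arm keeps its last pose, push and grip.
It fails at once if the gauge is forced against the tube or vise with more than 45 N (contact force between gauge and vise above 45 N).
It fails at once if the vise's ball is shifted: mouth moved over 12 mm (distance of mouth from where it was at the start of the episode above 0.012 m).
It fails at once if the burnisher, hammer, jar or parts box is moved over 30 mm (distance of any of burnisher, hammer, jar, parts_box from where it was at the start of the episode above 0.03 m).
It also fails if it takes over 54 s, if anything falls off the work surface, if the arm or the gripper's body presses on something with over 40 N, if the wrist force passes 120 N, or if a joint passes its speed limit or range.

ROBOT

A 7-joint arm with a two-finger parallel gripper is mounted at the origin on the work surface. World frame = base frame: x ahead of the robot, y to its left, z up, the work surface at z = 0. Lengths are in m, angles in rad, forces in N, time in s.
With the tool pointing down it reaches from about 0.4 to 0.875 m from the base axis. Payload 6.5 kg.
Tool frame: the origin (TCP) lies midway between the tips of the shut fingers; the grasp point (between the pads) lies 19 mm behind it; z points along the fingers, y is the line along which they close (so a half turn about z gives the same grasp; the last joint's range is limited). The gripper opens to 85 mm and grips with 20 to 120 N. Pads are 22 mm wide; open, the fingers measure 114 mm over their backs; the gripper's body (76 mm by 85 mm) begins 54 mm behind the grasp point. The pads swing forward as they close: fully open they stand 13 mm farther back than shut.
Start: joints at [1.097, 0.536, -0.004, 1.538, 0.003, 1.067, -0.071], TCP at [0.258, -0.597, 0.231] pointing down, gripper open.
Joint ranges: [-2.7, 2.7], [-0.37, 2.16], [-1.27, 1.26], [0.24, 2.4], [-1.31, 4.45], [0.19, 1.91], [-2.76, 2.76]. Speed limits (rad/s): [2.39, 2.39, 3.14, 3.14, 3.14, 3.14, 3.14].

INTERFACE

Orientations are given as a unit quaternion [x, y, z, w].
In Python, from rig import arm gives the robot as it stands. Calls block until the motion is done:
- arm.move_to(position, orientation): joint-space move of the TCP to a pose.
- arm.move_linear(position, frame=None, velocity=0.15, guard=None): straight line of the TCP; frame=None keeps the orientation; velocity is the mean speed in m/s. With guard (N) it stops when the force on the tool has changed by that much, and returns True; else False.
- arm.goto_joints(angles): joint-space move.
- arm.grip(opening, effort=None): finger opening in m; effort is the grip in N (None keeps the last); returns when the fingers have stopped.
- arm.wait(seconds).
- arm.ik(position, orientation): joint angles nearest the present ones, or None.
- arm.grab_frame(name): name is "side" or "top" or "wrist"; returns a dict with "image" (400x640x3 uint8, blue, green, red), "camera_matrix" (3x3 intrinsics, pixels), "D" ([k1, k2, p1, p2, k3] as OpenCV has them; the pictures are not rectified), "R" (3x3) and "t" (3): a world point X has camera coordinates R X + t; the wrist camera has in their place "tool_from_camera" (4x4, takes a point from camera to tool coordinates, whose origin is the TCP and whose axes are the flange's). Camera axes: x right, y down, z forward; pixel columns grow to the right and rows downward; lengths in m; the calibration is good to about 2 mm. A picture is of the moment at which its call begins: read the wrist's pose just before it. There is no depth.
A pose or a line that the arm cannot do raises arm.Unreachable and nothing moves.
- arm.close_job(): hands the job in; it is judged then, once.
Trained networks look in the newest picture that a camera, given by its name, has taken for a name from the list of things; names that differ only in an ending like _2 or _b are one class to them, and where a whole thing is asked for, a point or a joint stands for the part that bears it (a point fixed in the world has none). Each returns a list of dicts, best first, with "confidence" (0 to 1); they miss things now and then, are a little off and sometimes report something else, mostly with a low value. They report only what shows in the picture. A call takes as long as a camera call.
- arm.boxes_of(query, camera): "rect" ([left, top, width, height] in pixels, round what is visible of it).
- arm.place_of(query, camera): "xy" ([column, row] in pixels: a listed point, or the origin of a listed thing).
Readings, each from a call of its own:
- arm.current_t(): time.
- arm.current_joints(): joint angles.
- arm.current_qvel(): joint speeds.
- arm.current_tau(): joint torques, N m.
- arm.current_ee_pos(): TCP position.
- arm.current_tool_rot(): TCP orientation.
- arm.current_force(): force on the tool from outside, world axes, zero at the start.
- arm.current_moment(): the same for the moment, N m.
- arm.current_gripper_width(): finger opening in m.
- arm.current_grasp_force(): force on a finger pad.
Only numpy, scipy, OpenCV 4.12 (cv2) and the standard library are available. Lean on these libraries where they do the work, as an engineer would, in place of code of your own. Each camera call takes 0.05 s, during which the arm holds its last target. There are 200 camera calls.

## Working session

There is one attempt and no reset: what is moved stays moved. The work goes in short steps, each a Python script; the robot and the scene stay as the last script left them, time stands still between calls to the robot, and variables do not carry over. Pictures are saved under pics/ and viewed, at most 10 in all, crops included, and the job is handed in when it is done.

```bash
ls; mkdir -p pics; python3 - <<'E'
from rig import arm
import cv2,numpy as np
print(arm.current_t(), arm.current_ee_pos(), arm.current_tool_rot())
ims=[]
for c in ["side","top"]:
    f=arm.grab_frame(c); cv2.imwrite(f"pics/{c}0.png",f["image"])
    print(c,np.round(f["camera_matrix"],1).tolist(),np.round(f["D"],3).tolist(),np.round(f["R"],3).tolist(),np.round(f["t"],3).tolist())
    for q in ["gauge","tip","grip","rest","burnisher","vise","mouth","magnifier","jar","parts_box","hammer"]:
        print(q,[(np.round(d["xy"]).tolist(),round(d["confidence"],2)) for d in arm.place_of(q,c)[:2]])
print(arm.current_t())
E
```

```text
pics
rig.py
0.0 [ 0.25753007 -0.59611064  0.23039942] [ 9.79274607e-01  2.02535104e-01 -2.45403298e-04 -8.45567535e-04]
side [[411.3, 0.0, 323.8], [0.0, 411.3, 202.1], [0.0, 0.0, 1.0]] [-0.021, 0.0, 0.0, 0.0, 0.0] [[-0.91, -0.414, -0.018], [-0.293, 0.674, -0.678], [0.293, -0.611, -0.735]] [0.515, 0.262, 1.066]
gauge [([291.0, 332.0], 0.83)]
tip [([318.0, 347.0], 0.95), ([298.0, 328.0], 0.67)]
grip [([270.0, 322.0], 0.86)]
rest [([298.0, 326.0], 0.73)]
burnisher [([308.0, 301.0], 0.5)]
vise [([330.0, 245.0], 0.74)]
mouth [([322.0, 206.0], 0.89), ([300.0, 329.0], 0.64)]
magnifier []
jar [([242.0, 276.0], 0.63)]
parts_box [([346.0, 150.0], 0.78)]
hammer [([271.0, 199.0], 0.75), ([332.0, 245.0], 0.74)]
top [[448.5, 0.0, 326.6], [0.0, 448.5, 200.8], [0.0, 0.0, 1.0]] [-0.059, 0.0, 0.0, 0.0, 0.0] [[-0.007, -1.0, -0.002], [-0.996, 0.007, -0.092], [0.092, 0.001, -0.996]] [0.018, 0.569, 1.301]
gauge [([220.0, 224.0], 0.68)]
tip [([233.0, 224.0], 0.67), ([210.0, 248.0], 0.58)]
grip [([217.0, 206.0], 0.66), ([412.0, 241.0], 0.56)]
rest [([235.0, 224.0], 0.64)]
burnisher [([212.0, 252.0], 0.72), ([248.0, 224.0], 0.64)]
vise [([325.0, 213.0], 0.73)]
mouth [([323.0, 202.0], 0.94), ([428.0, 242.0], 0.4)]
magnifier [([427.0, 240.0], 0.85), ([322.0, 203.0], 0.6)]
jar []
parts_box [([454.0, 170.0], 0.9)]
hammer [([357.0, 135.0], 0.73)]
1.2
```

```bash
python3 - <<'E'
import cv2
a=cv2.imread("pics/top0.png");cv2.imwrite("pics/topc.png",cv2.resize(a[110:310,170:490],None,fx=2.5,fy=2.5,interpolation=cv2.INTER_CUBIC))
a=cv2.imread("pics/side0.png");cv2.imwrite("pics/sidec.png",cv2.resize(a[110:370,160:480],None,fx=2.3,fy=2.3,interpolation=cv2.INTER_CUBIC))
E
```

```text
(no output)
```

View pics/topc.png

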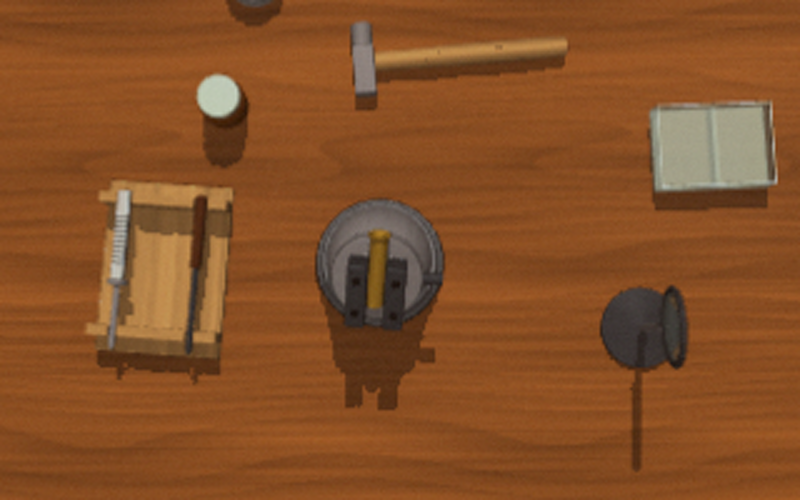

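View pics/sidec.png

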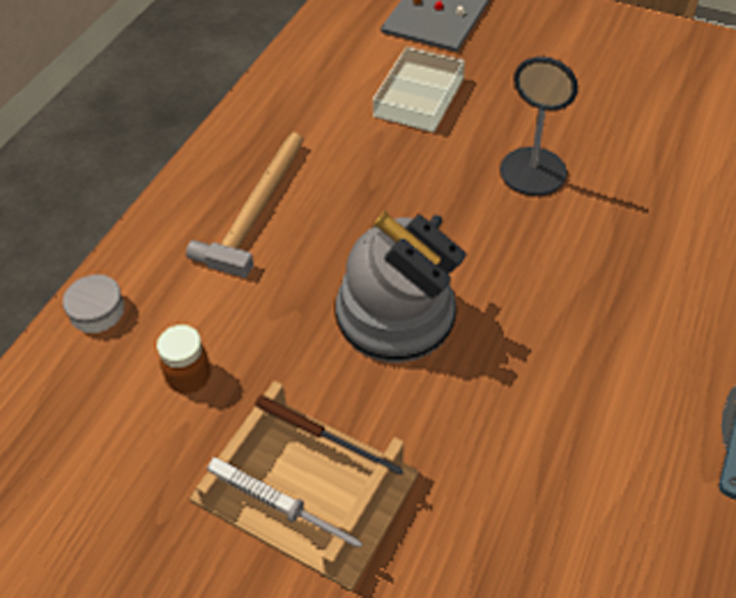

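The top view shows the gauge in the left lane: collar about (217,222), tip (214,249), handle end (220,187) in full-image pixels. The tube mouth is near (322,203) and the magnifier is at right. The side view puts the collar at (287,331), tip (316,346) and mouth (325,206), with the lens centre at (397,146).

```bash
cat > h.py <<'E'
from rig import arm
import cv2,numpy as np
from scipy.spatial.transform import Rotation as Ro
def ray(f,uv,pose=None):
    p=cv2.undistortPoints(np.array([[uv]],float),np.array(f["camera_matrix"]),np.array(f["D"]))[0,0]
    d=np.array([p[0],p[1],1.])
    R,t=ext(f,pose)
    d=R.T@d; return -R.T@t, d/np.linalg.norm(d)
def ext(f,pose=None):
    "world->camera R,t"
    if "R" in f: return np.array(f["R"]),np.array(f["t"])
    T=np.array(f["tool_from_camera"]); P=np.eye(4); P[:3,3]=pose[0]; P[:3,:3]=Ro.from_quat(pose[1]).as_matrix()
    W=np.linalg.inv(P@T); return W[:3,:3],W[:3,3]
def tri(rays):
    A=[np.eye(3)-np.outer(d,d) for _,d in rays]
    b=[a@o for a,(o,_) in zip(A,rays)]
    X=np.linalg.solve(sum(A),sum(b))
    return X,[np.linalg.norm(a@(X-o)) for a,(o,_) in zip(A,rays)]
def proj(f,X,pose=None):
    R,t=ext(f,pose)
    return cv2.projectPoints(np.atleast_2d(X).astype(float),cv2.Rodrigues(R)[0],t,np.array(f["camera_matrix"]),np.array(f["D"]))[0][:,0]
def wrist():
    pose=(np.array(arm.current_ee_pos()),np.array(arm.current_tool_rot()))
    return arm.grab_frame("wrist"),pose
def onplane(r,z): o,d=r; return o+d*(z-o[2])/d[2]
E
python3 - <<'E'
from h import *
s=arm.grab_frame("side");t=arm.grab_frame("top")
for n,a,b in [("collar",(217.2,222.4),(287,331)),("hend",(219.6,187.2),(253,312.6)),("tip",(214.4,248.8),(315.7,346)),("mouth",(322.5,203),(324,206)),("lens",(170+676/2.5,110+327/2.5),(160+546/2.3,110+83/2.3)),("foot",(427,240),(160+533/2.3,110+172/2.3))]:
    X,e=tri([ray(t,a),ray(s,b)]); print(n,X.round(4),np.round(e,4))
f,p=wrist(); print(np.round(f["tool_from_camera"],3).tolist(),f["camera_matrix"],f["D"])
E
```

```text
collar [0.5078 0.3336 0.0468] [0.0012 0.0012]
hend [0.6086 0.3267 0.0483] [0.0011 0.0011]
tip [0.4304 0.34   0.0483] [0.0002 0.0002]
mouth [0.551  0.0249 0.1582] [0.0004 0.0004]
lens [ 0.4473 -0.2865  0.1608] [0.0011 0.0011]
foot [ 0.4492 -0.2888 -0.0086] [0.0023 0.0023]
[[0.0, -0.958, -0.285, 0.073], [1.0, 0.0, 0.001, 0.001], [-0.001, -0.285, 0.958, -0.141], [0.0, 0.0, 0.0, 1.0]] [[337.33968539   0.         324.46932904]
 [  0.         337.33968539 200.76011377]
 [  0.           0.           1.        ]] [0.01979649 0.         0.         0.         0.        ]
```

```bash
python3 - <<'E'
from h import *
import pickle
M=np.array([0.551,0.025,0.165])
base=Ro.from_matrix(np.array([[1,0,0],[0,-1,0],[0,0,-1.]]))
out=[]
poses={"down":(0,0),"L":(40,0),"R":(-40,0),"along":(0,30)}
for n,(rx,ry) in poses.items():
    q=Ro.from_euler('xy',[rx,ry],degrees=True)*base
    pos=M-0.104*q.as_matrix()[:,2]
    j=arm.ik(pos,q.as_quat()); print(n,pos.round(3),q.as_matrix()[:,2].round(2),j is not None)
    if j is None: continue
    arm.move_to(pos,q.as_quat())
    f,p=wrist(); out.append((n,f,p)); cv2.imwrite(f"pics/m_{n}.png",f["image"])
    print([(np.round(d["xy"],1).tolist(),round(d["confidence"],2)) for d in arm.place_of("mouth","wrist")[:2]],arm.current_t())
pickle.dump(out,open("m.pkl","wb"))
ims=[cv2.resize(o[1]["image"],(400,250),interpolation=cv2.INTER_AREA) for o in out]
while len(ims)<4: ims.append(ims[0]*0)
cv2.imwrite("pics/m4.png",np.vstack([np.hstack(ims[:2]),np.hstack(ims[2:4])]))
E
```

```text
down [0.551 0.025 0.269] [ 0.  0. -1.] True
[([319.7, 202.6], 0.92)] 3.8917
L [ 0.551 -0.042  0.245] [ 0.    0.64 -0.77] True
[([318.8, 202.6], 0.74)] 4.7417
R [0.551 0.092 0.245] [ 0.   -0.64 -0.77] True
[([328.9, 203.4], 0.91)] 6.2
along [0.603 0.025 0.255] [-0.5  -0.   -0.87] True
[([318.4, 204.2], 0.62)] 6.9667
```

View pics/m4.png

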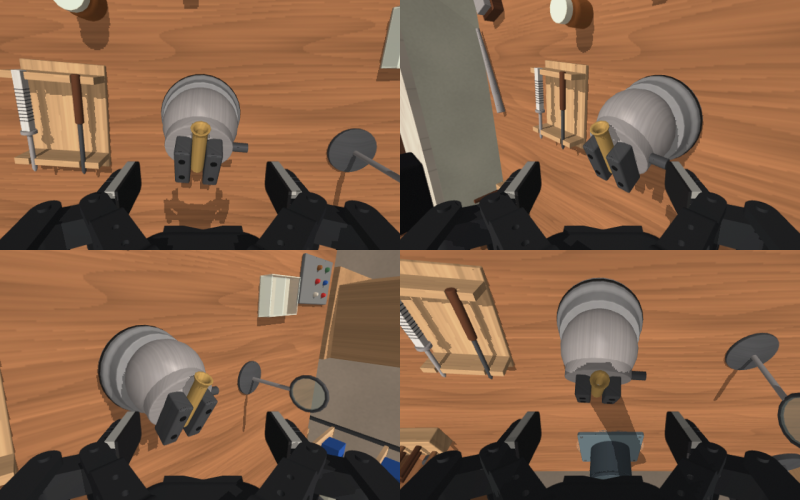

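The four wrist views all show the mouth at image centre, near (320,203). The brass tube stands between the dark jaws, and the lens is visible at right in views 1 and 3.

```bash
python3 - <<'E'
from h import *
import pickle
out=pickle.load(open("m.pkl","rb"))
rows=[]
for n,f,p in out:
    im=f["image"]; c=im[170:280,250:390]
    hsv=cv2.cvtColor(c,cv2.COLOR_BGR2HSV)
    m=cv2.inRange(hsv,(16,90,40),(32,255,255))
    k,l,st,ce=cv2.connectedComponentsWithStats(m); i=1+np.argmax(st[1:,4]); m=(l==i)*np.uint8(255)
    print(n,st[i],hsv[35,70],)
    rows.append(np.hstack([c,cv2.cvtColor(m,cv2.COLOR_GRAY2BGR)]))
g=np.vstack([np.hstack(rows[:2]),np.hstack(rows[2:])]); print(g.shape)
cv2.imwrite("pics/mask.png",cv2.resize(g,None,fx=1.42,fy=1.42*1.9/1.42*1.42/1.9*1.0,interpolation=cv2.INTER_NEAREST))
E
```

```text
down [  55   24   33   83 1916] [ 19 144 186]
L [  54   23   38   85 1427] [ 18 144 168]
R [  46   24   45   86 1495] [ 18 144 197]
along [  53   22   33   44 1027] [ 19 143 125]
(220, 560, 3)
```

View pics/mask.png

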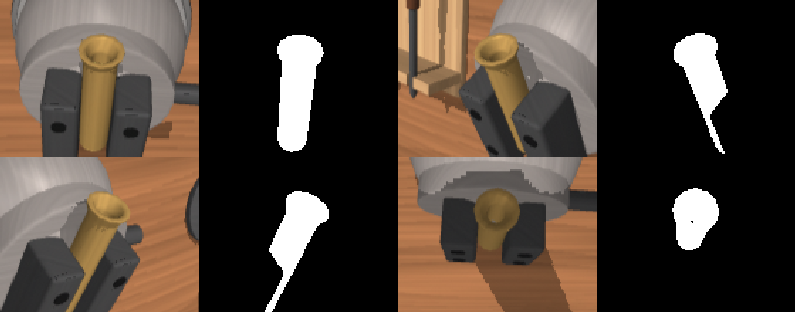

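```bash
cat > fit.py <<'E'
from h import *
import pickle
from scipy.optimize import minimize
out=pickle.load(open("m.pkl","rb")); S=4; X0,Y0,W,H=240,160,160,130
views=[]
for n,f,p in out:
    c=f["image"][Y0:Y0+H,X0:X0+W]; hsv=cv2.cvtColor(c,cv2.COLOR_BGR2HSV)
    m=cv2.inRange(hsv,(16,90,40),(32,255,255))
    k,l,st,_=cv2.connectedComponentsWithStats(m); m=(l==1+np.argmax(st[1:,4])).astype(np.uint8)
    m=cv2.morphologyEx(m,cv2.MORPH_CLOSE,np.ones((3,3)))
    jaw=cv2.morphologyEx(((hsv[...,1]<70)&(hsv[...,2]<95)).astype(np.uint8),cv2.MORPH_OPEN,np.ones((3,3)))
    jaw=cv2.dilate(jaw,np.ones((3,3)))
    views.append((n,f,p,m,jaw))
th=np.linspace(0,2*np.pi,48,endpoint=False)
def axes(az,ti):
    x=np.array([np.cos(ti)*np.cos(az),np.cos(ti)*np.sin(az),np.sin(ti)]); y=np.array([-np.sin(az),np.cos(az),0]); return x,y,np.cross(x,y)
def render(P,f,p):
    M=P[:3]; x,y,z=axes(P[3],P[4]); rt,lf,ll=P[5:8]
    ring=lambda s,r:M+s*x+r*(np.cos(th)[:,None]*y+np.sin(th)[:,None]*z)
    img=np.zeros((H*S,W*S),np.uint8)
    for a,b in [((-.085,rt),(-lf-ll,rt)),((-lf-ll,rt),(-ll,.013)),((-ll,.013),(0,.013))]:
        uv=proj(f,np.vstack([ring(*a),ring(*b)]),p)
        uv=((uv-[X0,Y0]+.5)*S-.5)*16
        cv2.fillConvexPoly(img,cv2.convexHull(np.round(uv).astype(np.int32)),255,shift=4)
    return cv2.resize(img,(W,H),interpolation=cv2.INTER_AREA)/255.
def cost(P,per=False):
    e=[]
    for n,f,p,m,jaw in views:
        d=abs(render(P,f,p)-m); d[jaw>0]=0; d=d[:H-2]; e.append(d.sum())
    return e if per else sum(e)+ (1e6*(max(0,-P[7])+max(0,-P[6])))
best=None
for ti in (.5,.6,.7):
    P=np.array([.551,.025,.163,0,ti,.0085,.006,.002])
    st=np.vstack([P]+[P+d for d in np.diag([.004,.004,.004,.06,.06,.001,.003,.002])])
    for _ in range(3):
        r=minimize(cost,st[0],method="Nelder-Mead",options=dict(initial_simplex=st,maxiter=500,xatol=1e-5,fatol=.05))
        st=np.vstack([r.x]+[r.x+d for d in np.diag([.002,.002,.002,-.03,.03,.0005,.002,.001])])
    print(ti,r.fun.round(1),r.x.round(4),np.round(cost(r.x,True),0))
    if best is None or r.fun<best.fun: best=r
np.save("mouth.npy",best.x)
E
python3 fit.py
```

```text
0.5 172.7 [ 0.5483  0.0256  0.1687 -0.0839  0.5257  0.0093  0.0032  0.    ] [55. 46. 50. 22.]
0.6 177.1 [ 0.5484  0.0256  0.169  -0.0829  0.5273  0.0093  0.0071  0.    ] [56. 50. 53. 17.]
0.7 177.6 [ 5.483e-01  2.550e-02  1.689e-01 -8.390e-02  5.295e-01  9.400e-03
  7.200e-03  1.000e-04] [57. 48. 54. 18.]
```

```bash
python3 - <<'E'
from h import *
import pickle
out=pickle.load(open("m.pkl","rb"))
u=[[319.7,202.6],[318.8,202.6],[328.9,203.4],[318.4,204.2]]
print("mouth tri",tri([ray(f,x,p) for (n,f,p),x in zip(out,u)]))
G=np.array([.53,.332,.05]); az=-.075
base=Ro.from_euler('z',az)*Ro.from_matrix(np.diag([1,-1,-1.]))
o2=[];R={q:[] for q in ["tip","gauge","grip"]}
for n,(rx,ry,dx,h) in {"a":(0,0,.01,.13),"b":(-30,0,0,.16),"c":(0,-20,0,.14)}.items():
    q=Ro.from_euler('xy',[rx,ry],degrees=True)*base
    pos=G+[dx,0,0]-h*q.as_matrix()[:,2]
    if arm.ik(pos,q.as_quat()) is None: print("no",n); continue
    arm.move_to(pos,q.as_quat()); f,p=wrist(); o2.append((n,f,p)); cv2.imwrite(f"pics/g_{n}.png",f["image"])
    for k in R:
        d=arm.place_of(k,"wrist")
        if d: R[k].append(ray(f,d[0]["xy"],p)); print(n,k,[(np.round(e["xy"],1).tolist(),round(e["confidence"],2)) for e in d[:2]])
for k in R:
    if len(R[k])>1: X,e=tri(R[k]); print(k,X.round(4),np.round(e,4))
pickle.dump(o2,open("g.pkl","wb")); print(arm.current_t())
cv2.imwrite("pics/g2.png",np.hstack([o[1]["image"][60:320,100:500] for o in o2[:2]]))
E
```

```text
mouth tri (array([0.55079436, 0.02533607, 0.1688456 ]), [np.float64(0.0010049412385148937), np.float64(0.0008331687325315053), np.float64(0.0019478361177096989), np.float64(0.001795640790438141)])
a tip [([326.8, 309.6], 0.67)]
a gauge [([324.9, 233.0], 0.94)]
a grip [([325.2, 172.9], 0.89)]
b tip [([327.3, 286.5], 0.63)]
b gauge [([325.4, 211.6], 0.71)]
b grip [([325.4, 152.9], 0.75)]
c gauge [([326.7, 221.7], 0.56)]
c grip [([326.5, 157.6], 0.65)]
tip [0.4256 0.336  0.0472] [0.0011 0.0011]
gauge [0.5029 0.3319 0.0475] [0.0007 0.0005 0.0008]
grip [0.5577 0.328  0.05  ] [0.0005 0.0006 0.0005]
10.55
```

View pics/g2.png

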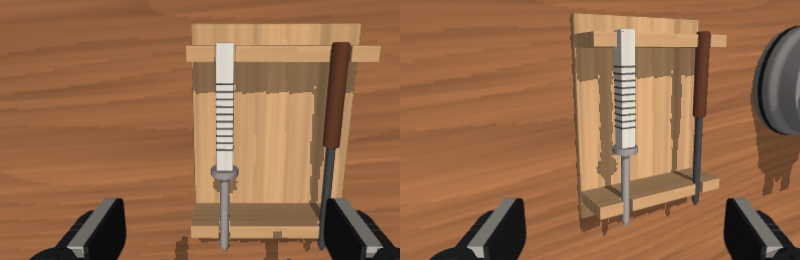

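The crops show the gauge in the left lane with its handle free, and the burnisher in the other lane. Grasping now, gripper opening pre-narrowed.

```bash
cat >> h.py <<'E'
D3=np.diag([1,-1,-1.])
def tool_for(origin,x,y):
    "TCP pose for gauge origin, x axis, level y axis"
    R=np.column_stack([x,y,np.cross(x,y)])@D3
    return origin+.055*x+.019*R[:,2], Ro.from_matrix(R).as_quat()
def maxes():
    P=np.load("mouth.npy"); az,ti=P[3],P[4]
    x=np.array([np.cos(ti)*np.cos(az),np.cos(ti)*np.sin(az),np.sin(ti)]); return P[:3],x,np.array([-np.sin(az),np.cos(az),0])
E
python3 - <<'E'
from h import *
M,x,y=maxes()
for s in (.16,.1,0):
    p,q=tool_for(M+s*x,x,y); print(s,p.round(3),np.round(arm.ik(p,q),2))
az=-.068; gx=np.array([np.cos(az),np.sin(az),0]); gy=np.array([-np.sin(az),np.cos(az),0])
p,q=tool_for(np.array([.5029,.3319,.05]),gx,gy)
arm.grip(.06)
arm.move_to(p+[0,0,.09],q)
print(arm.move_linear(p,velocity=.1,guard=10),arm.current_ee_pos(),p)
F0=arm.current_force()
arm.grip(.0,effort=50)
print(arm.current_gripper_width(),arm.current_grasp_force(),arm.current_force()-F0)
arm.move_linear(p+[0,0,.12],velocity=.12)
print(arm.current_gripper_width(),arm.current_grasp_force(),arm.current_ee_pos(),arm.current_force(),arm.current_t())
f=arm.grab_frame("side"); cv2.imwrite("pics/s1.png",f["image"])
for c in ["side","top"]:
    if c=="top": arm.grab_frame(c)
    for k in ["tip","gauge","mouth"]: print(c,k,[(np.round(e["xy"],1).tolist(),round(e["confidence"],2)) for e in arm.place_of(k,c)[:2]])
E
```

```text
0.16 [0.743 0.009 0.26 ] [-0.23  0.43  0.15  1.76  0.08  0.44 -1.83]
0.1 [0.691 0.014 0.23 ] [-0.27  0.38  0.16  1.92  0.15  0.33 -1.92]
0 [0.605 0.021 0.18 ] [-0.18  0.34 -0.    2.16  0.76  0.19 -2.55]
False [0.55833489 0.3284702  0.03167512] [0.55777289 0.32816288 0.031     ]
0.01303185973360285 48.903751373291016 [-1.07639963 -1.67735761  3.49152851]
0.013268622464346576 48.744367361068726 [0.55717938 0.3277859  0.15001859] [ 0.27427752 -0.22537546 -1.10031878] 14.175
side tip [([314.0, 322.4], 0.77)]
side gauge [([285.1, 305.5], 0.82), ([244.5, 277.7], 0.74)]
side mouth [([321.5, 207.6], 0.75)]
top tip []
top gauge [([208.9, 221.3], 0.46)]
top mouth [([324.7, 203.8], 0.88), ([207.3, 225.1], 0.63)]
```

```bash
python3 - <<'E'
from h import *
M,x,y=maxes()
P,q=np.array(arm.current_ee_pos()),Ro.from_quat(arm.current_tool_rot()).as_matrix()
g=P-.019*q[:,2]-.055*q[:,0]; f=arm.grab_frame("side"); print("expect",proj(f,np.array([g,g-.075*q[:,0],M])).round(1).tolist())
p,qq=tool_for(M+.14*x,x,y)
arm.move_to(P*[1,1,0]+[0,0,.25],arm.current_tool_rot())
arm.move_to(p,qq)
print("err",arm.current_ee_pos()-p,np.round(arm.current_joints(),2),arm.current_t())
for s in (.1,.08,.06,.04,.02,0,-.004):
    a=arm.ik(*tool_for(M+s*x,x,y)); print(s,None if a is None else np.round(a,3))
P,q=np.array(arm.current_ee_pos()),Ro.from_quat(arm.current_tool_rot()).as_matrix()
g=P-.019*q[:,2]-.055*q[:,0]
for c in ["side","top"]:
    f=arm.grab_frame(c); cv2.imwrite(f"pics/pre_{c}.png",f["image"])
    print(c,"expect g,tip,mouth",proj(f,np.array([g,g-.075*q[:,0],M])).round(1).tolist())
    for k in ["gauge","tip","mouth"]: print(k,[(np.round(e["xy"],1).tolist(),round(e["confidence"],2)) for e in arm.place_of(k,c)[:2]])
a,b=[cv2.imread(f"pics/pre_{c}.png")[r0:r0+130,c0:c0+200] for c,r0,c0 in [("side",130,230),("top",110,240)]]
cv2.imwrite("pics/pre.png",cv2.resize(np.vstack([a,b]),None,fx=2.2,fy=2.2,interpolation=cv2.INTER_CUBIC))
E
```

```text
expect [[285.2, 305.8], [315.5, 320.9], [324.6, 203.8]]
err [-2.15532932e-05  2.06358211e-03 -3.74898680e-04] [-0.25  0.41  0.16  1.82  0.1   0.4  -1.85] 16.4417
0.1 [-0.287  0.386  0.185  1.922  0.122  0.328 -1.893]
0.08 [-0.31   0.374  0.202  1.973  0.136  0.29  -1.916]
0.06 [-0.337  0.364  0.222  2.023  0.152  0.253 -1.941]
0.04 [-0.366  0.355  0.245  2.072  0.171  0.215 -1.97 ]
0.02 [-1.710e-01  3.420e-01 -2.000e-03  2.108e+00  6.240e-01  2.200e-01
 -2.405e+00]
0 [-1.810e-01  3.350e-01 -1.000e-03  2.155e+00  7.600e-01  1.930e-01
 -2.553e+00]
-0.004 [-0.025  0.342 -0.186  2.155  0.969  0.238 -2.743]
side expect g,tip,mouth [[283.5, 170.1], [305.5, 188.5], [324.6, 203.8]]
gauge [([283.9, 170.7], 0.62), ([273.4, 199.4], 0.37)]
tip [([308.2, 189.9], 0.57)]
mouth [([322.8, 205.3], 0.9)]
top expect g,tip,mouth [[324.9, 153.5], [323.1, 181.1], [322.2, 203.8]]
gauge []
tip []
mouth []
```

View pics/pre.png

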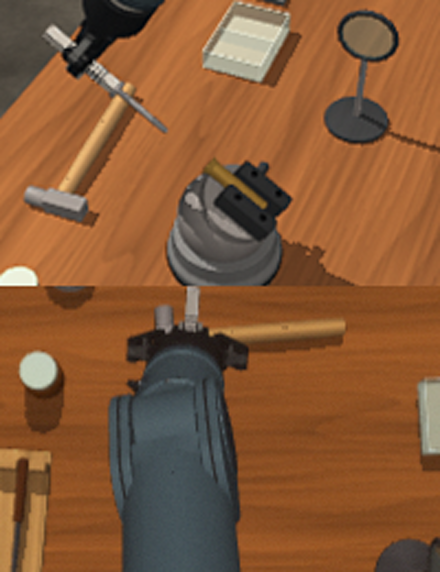

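The gauge is held on axis above the tube, as expected, but this elbow posture hits joint 6's limit near home. I'll swing the elbow left in free air to gain margin.

```bash
python3 - <<'E'
from h import *
M,x,y=maxes()
p,q=tool_for(M+.15*x,x,y)
arm.move_linear(p,velocity=.1)
for i in range(4):
    j=np.array(arm.current_joints())+[-.13,0,.17,0,-.12,0,.12]
    arm.goto_joints(j)
    a=arm.ik(p,q); arm.goto_joints(a)
    print(np.round(arm.current_joints(),3),arm.current_ee_pos()-p,arm.current_t())
    ok=[]
    for s in (.1,.05,.02,0,-.004):
        b=arm.ik(*tool_for(M+s*x,x,y)); ok.append(b)
        if s in(.05,0,-.004): print("  ",s,None if b is None else np.round(b,3))
    if i>1 and ok[-1] is not None and ok[-1][4]<0 and ok[-1][5]>.2: break
E
```

```text
[-0.346  0.43   0.293  1.798 -0.06   0.414 -1.717] [-0.00093716  0.00013776 -0.00136784] 17.625
   0.05 [-0.441  0.367  0.343  2.052 -0.019  0.228 -1.788]
   0 [-1.810e-01  3.350e-01 -1.000e-03  2.155e+00  7.600e-01  1.930e-01
 -2.553e+00]
   -0.004 [-0.025  0.342 -0.186  2.155  0.969  0.238 -2.743]
[-0.445  0.445  0.426  1.804 -0.212  0.417 -1.587] [-9.65433461e-04 -6.91189331e-05 -1.57696776e-03] 18.1583
   0.05 [-0.522  0.379  0.444  2.057 -0.196  0.228 -1.623]
   0 [-0.9    0.476  0.899  2.19  -1.181  0.266 -0.712]
   -0.004 [-0.903  0.475  0.897  2.199 -1.204  0.26  -0.69 ]
[-0.539  0.466  0.555  1.81  -0.364  0.428 -1.457] [-1.07622078e-03 -8.22756190e-05 -1.77686224e-03] 18.6917
   0.05 [-0.598  0.394  0.541  2.06  -0.372  0.236 -1.458]
   0 [-0.9    0.476  0.899  2.19  -1.181  0.266 -0.712]
   -0.004 [-0.903  0.475  0.897  2.199 -1.204  0.26  -0.69 ]
```

```bash
python3 - <<'E'
from h import *
M,x,y=maxes()
p,q=tool_for(M+.15*x,x,y)
for i in range(2):
    j=np.array(arm.current_joints())+[-.10,.02,.13,0,-.16,0,.14]
    arm.goto_joints(j)
    arm.goto_joints(arm.ik(p,q))
print(np.round(arm.current_joints(),3),arm.current_t())
for s in (.1,.07,.05,.03,.02,.01,0,-.004):
    b=arm.ik(*tool_for(M+s*x,x,y)); print(s,None if b is None else np.round(b,3))
arm.wait(.3); R=Ro.from_quat(arm.current_tool_rot())
print(arm.current_ee_pos()-p,(R*Ro.from_quat(q).inv()).as_rotvec(),arm.current_force())
E
```

```text
[-0.713  0.535  0.813  1.818 -0.68   0.484 -1.195] 19.7417
0.1 [-0.743  0.486  0.791  1.946 -0.701  0.384 -1.163]
0.07 [-0.752  0.459  0.768  2.02  -0.718  0.322 -1.143]
0.05 [-0.753  0.441  0.747  2.068 -0.732  0.279 -1.127]
0.03 [-0.75   0.425  0.722  2.115 -0.752  0.236 -1.107]
0.02 [-0.749  0.417  0.71   2.138 -0.77   0.215 -1.09 ]
0.01 [-0.758  0.414  0.711  2.161 -0.821  0.198 -1.042]
0 [-0.9    0.476  0.899  2.19  -1.181  0.266 -0.712]
-0.004 [-0.903  0.475  0.897  2.199 -1.204  0.26  -0.69 ]
[2.37325087e-04 9.41499493e-05 4.02086314e-04] [ 0.00017232 -0.00076044  0.00016035] [-0.46635954 -0.91886726 -0.36060616]
```

```bash
python3 - <<'E'
from h import *
M,x,y=maxes()
p,q=tool_for(M+.15*x,x,y)
for i in range(2):
    j=np.array(arm.current_joints())+[-.08,.03,.11,0,-.15,0.02,.13]
    arm.goto_joints(j)
    arm.goto_joints(arm.ik(p,q))
print(np.round(arm.current_joints(),3),arm.current_t())
for s in (.1,.05,.02,.01,0,-.004):
    b=arm.ik(*tool_for(M+s*x,x,y)); print(s,None if b is None else np.round(b,3))
try:
    print("guard",arm.move_linear(tool_for(M+.078*x,x,y)[0],velocity=.08,guard=15))
except arm.Unreachable as e: print("U",e)
arm.wait(.2)
P=np.array(arm.current_ee_pos());print(P-tool_for(M+.078*x,x,y)[0],arm.current_t(),arm.current_force())
b=arm.ik(*tool_for(M,x,y)); print(np.round(arm.current_joints(),3),np.round(b,3))
f=arm.grab_frame("side"); cv2.imwrite("pics/mm.png",cv2.resize(f["image"][140:250,240:380],None,fx=4,fy=4,interpolation=cv2.INTER_CUBIC))
E
```

```text
[-0.845  0.64   1.047  1.824 -0.96   0.587 -0.98 ] 21.075
0.1 [-0.886  0.586  1.022  1.952 -1.     0.487 -0.917]
0.05 [-0.905  0.529  0.972  2.074 -1.057  0.378 -0.844]
0.02 [-0.898  0.492  0.921  2.144 -1.105  0.305 -0.788]
0.01 [-0.893  0.479  0.899  2.167 -1.126  0.279 -0.765]
0 [-0.884  0.466  0.875  2.19  -1.151  0.253 -0.738]
-0.004 [-0.881  0.461  0.866  2.199 -1.163  0.243 -0.726]
guard False
[ 0.00036807 -0.00010169  0.00021958] 22.325 [-0.39752031  0.46674531 -0.50088632]
[-0.896  0.561  1.002  2.006 -1.02   0.439 -0.889] [-0.883  0.465  0.873  2.19  -1.148  0.252 -0.741]
```

View pics/mm.png

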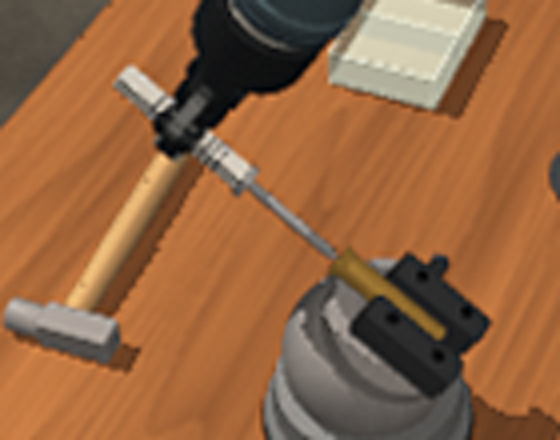

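The tip is at the tube's mouth and roughly collinear with the bore. Starting gentle guarded insertion.

```bash
python3 - <<'E'
from h import *
M,x,y=maxes(); z=np.cross(x,y); B=np.array([x,y,z])
F0=np.array(arm.current_force())
for s in (.06,.045,.03,.015,.006):
    g=arm.move_linear(tool_for(M+s*x,x,y)[0],velocity=.06,guard=8)
    P=np.array(arm.current_ee_pos()); e=B@(P-tool_for(M,x,y)[0])
    print(s,g,e.round(4),"F xyz_m",(B@(arm.current_force()-F0)).round(1),"mom",np.round(B@arm.current_moment(),2),arm.current_grasp_force().round(1),round(arm.current_t(),2))
    if g: break
E
```

```text
Traceback (most recent call last):
AttributeError: 'float' object has no attribute 'round'
```

```bash
cat > ins.py <<'E'
from h import *
import sys
M,x,y=maxes(); z=np.cross(x,y); B=np.array([x,y,z])
def rep(s,g):
    P=np.array(arm.current_ee_pos()); e=B@(P-tool_for(M,x,y)[0])
    print(s,g,e.round(4),"F",(B@arm.current_force()).round(1),"mom",np.round(B@arm.current_moment(),2),round(arm.current_grasp_force(),1),round(arm.current_t(),2),flush=True)
rep("now",0)
if __name__=="__main__":
  for s in map(float,sys.argv[1:]):
    g=arm.move_linear(tool_for(M+s*x,x,y)[0],velocity=.06,guard=8)
    rep(s,g)
    if g: break
E
python3 ins.py .045 .03 .015 .006
```

```text
now 0 [0.0595 0.0001 0.    ] F [-0.7 -0.5 -0.3] mom [0.   0.63 0.04] 48.8 22.82
0.045 False [ 0.0443  0.0001 -0.    ] F [-0.7 -0.5 -0.3] mom [0.02 0.73 0.  ] 48.9 23.23
0.03 False [ 0.0291  0.0001 -0.    ] F [-1.4 -0.4  0.6] mom [-0.01  0.87  0.04] 48.9 23.62
0.015 False [ 0.0134  0.0001 -0.0001] F [-2.4 -0.1  1.6] mom [-0.01  1.37 -0.05] 49.1 24.02
0.006 False [ 0.0054 -0.0001  0.    ] F [-0.9  0.   2.8] mom [-0.09  1.14  0.01] 49.3 24.32
```

```bash
python3 - <<'E'
from ins import *
for s in (.002,-.001,-.004,-.007):
    g=arm.move_linear(tool_for(M+s*x,x,y)[0],velocity=.015,guard=10)
    rep(s,g)
    if g: break
arm.wait(.4); rep("end",0)
E
```

```text
now 0 [ 0.0054 -0.0001  0.    ] F [-0.9  0.   2.8] mom [-0.09  1.14  0.01] 49.3 24.32
0.002 False [0.0026 0.     0.0001] F [2.1 1.  3.5] mom [0.04 0.52 0.  ] 49.3 24.74
-0.001 False [0.0021 0.     0.0003] F [ 7.4 -0.4  0.4] mom [ 0.05 -0.6   0.02] 48.8 25.09
-0.004 False [ 0.0021 -0.      0.0005] F [14.3  0.8 -3.7] mom [ 0.13 -1.78  0.05] 48.8 25.44
-0.007 False [0.0021 0.0001 0.0008] F [19.6  0.6 -5.4] mom [ 0.2  -2.94 -0.02] 48.7 25.79
end 0 [0.0021 0.0001 0.0008] F [18.9  0.2 -4.8] mom [ 0.24 -2.98 -0.02] 48.7 26.19
```

Hard stop at s≈2.1 mm, matching the detector's independent mouth estimate, with about 19 N of push held for 0.4 s. So the collar is home; now draw it out.

```bash
python3 - <<'E'
from ins import *
for s in (.002,.03,.12):
    g=arm.move_linear(tool_for(M+s*x,x,y)[0],velocity=.08); rep(s,g)
arm.wait(.15)
# magnifier: measure lens with the top and side views, gauge clear of it
R={}
for c in ["side","top"]:
    f=arm.grab_frame(c); cv2.imwrite(f"pics/out_{c}.png",f["image"])
    for k in ["magnifier","tip","gauge"]:
        d=arm.place_of(k,c); print(c,k,[(np.round(e["xy"],1).tolist(),round(e["confidence"],2)) for e in d[:2]])
    print("box",[(np.round(e["rect"],1).tolist(),round(e["confidence"],2)) for e in arm.boxes_of("magnifier",c)[:1]])
    P=np.array(arm.current_ee_pos());T=Ro.from_quat(arm.current_tool_rot()).as_matrix();g=P-.019*T[:,2]-.055*T[:,0]
    print("expect g,tip",proj(f,np.array([g,g-.075*T[:,0]])).round(1).tolist())
    # lens ring hypotheses at yaw 
a=cv2.imread("pics/top0.png")[210:270,400:460]; b=cv2.imread("pics/out_side.png")[120:205,360:430]
cv2.imwrite("pics/lens.png",np.hstack([cv2.resize(a,(400,400),interpolation=cv2.INTER_CUBIC),cv2.resize(b,(329,400),interpolation=cv2.INTER_CUBIC)]))
E
```

```text
now 0 [0.0021 0.0001 0.0008] F [18.9  0.2 -4.8] mom [ 0.24 -2.98 -0.02] 48.7 26.19
0.002 False [ 0.0019  0.0001 -0.0001] F [6.  1.2 2.7] mom [ 0.3  -0.32  0.01] 49.8 26.45
0.03 False [ 0.0291  0.     -0.0002] F [-0.3 -0.3 -0.4] mom [ 0.1   0.59 -0.01] 49.4 26.95
0.12 False [ 1.193e-01 -0.000e+00 -1.000e-04] F [-1.1 -1.  -0.7] mom [0.01 0.58 0.  ] 49.4 28.23
side magnifier [([390.2, 184.2], 0.72)]
side tip [([312.7, 192.7], 0.53)]
side gauge [([290.4, 176.4], 0.87), ([322.4, 203.6], 0.46)]
box [([380.0, 132.9, 29.1, 62.4], 0.97)]
expect g,tip [[289.7, 174.5], [311.6, 192.9]]
top magnifier [([425.6, 239.9], 0.98)]
top tip []
top gauge []
box [([412.8, 224.7, 34.5, 31.5], 0.88)]
expect g,tip [[325.1, 160.9], [323.3, 188.2]]
```

View pics/lens.png

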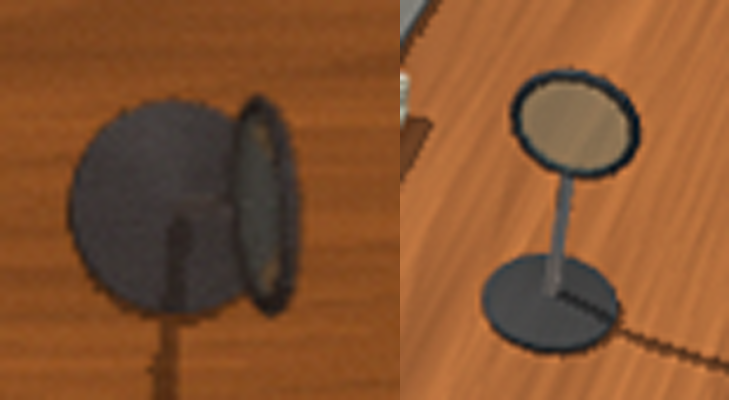

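The top crop shows the lens edge-on, rim ends at about (255,97) and (275,312) in the crop, so it is yawed about 5°. The side view agrees on the lens centre. Going to the reading spot.

```bash
python3 - <<'E'
from h import *
spot=np.array([.4408,-.2168,.165]); a=.2
gx=np.array([np.cos(a),np.sin(a),0]);gy=np.array([-np.sin(a),np.cos(a),0])
P=np.array(arm.current_ee_pos())
arm.move_linear(P+[0,0,.07],velocity=.15)
p,q=tool_for(spot+.075*gx,gx,gy)
via=p+[.02,.12,.09]
for t in (via,p): b=arm.ik(t,q); print(None if b is None else np.round(b,2))
arm.move_to(via,q)
print(np.round(arm.current_joints(),2),arm.current_t())
arm.move_linear(p,velocity=.12,guard=10); arm.wait(.5)
T=Ro.from_quat(arm.current_tool_rot()).as_matrix();P=np.array(arm.current_ee_pos());g=P-.019*T[:,2]-.055*T[:,0]
print(P-p,arm.current_t(),arm.current_grasp_force())
R=[]
for c in ["side","top"]:
    f=arm.grab_frame(c); cv2.imwrite(f"pics/fin_{c}.png",f["image"])
    print(c,"expect g,tip,spot",proj(f,np.array([g,g-.075*T[:,0],spot])).round(1).tolist())
    for k in ["gauge","tip"]:
        d=arm.place_of(k,c); print(c,k,[(np.round(e["xy"],1).tolist(),round(e["confidence"],2)) for e in d[:2]])
a,b=cv2.imread("pics/fin_side.png")[90:250,300:500],cv2.imread("pics/fin_top.png")[150:310,320:520]
cv2.imwrite("pics/fin.png",cv2.resize(np.hstack([a,b]),None,fx=2,fy=2,interpolation=cv2.INTER_CUBIC))
E
```

```text
[-0.66  0.65  1.05  1.73 -0.62  1.13 -0.79]
[-0.36  0.73  0.89  1.78 -0.68  0.97 -0.55]
[-0.66  0.65  1.05  1.73 -0.62  1.13 -0.79] 30.1667
[3.03089227e-05 5.05885379e-05 4.25258856e-05] 32.075 49.36622858047485
side expect g,tip,spot [[366.8, 156.1], [392.1, 159.5], [392.1, 159.5]]
side gauge [([366.5, 155.1], 0.47)]
side tip [([391.7, 159.3], 0.57)]
top expect g,tip,spot [[408.4, 216.1], [414.7, 243.9], [414.7, 244.0]]
top gauge []
top tip [([409.2, 242.5], 0.59)]
```

View pics/fin.png

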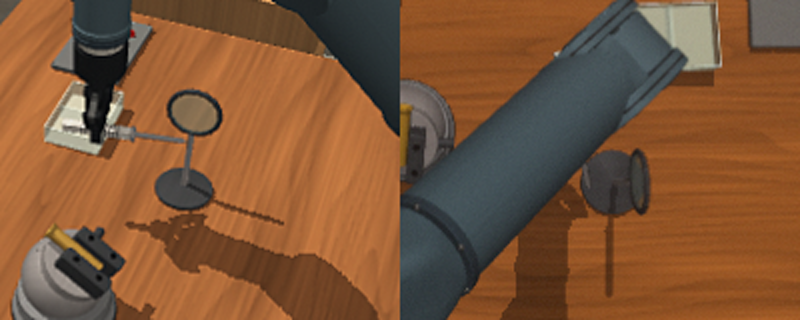

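The gauge is level with its tip at the reading spot in both views, tip at side (392,159). Handing in.

```bash
python3 -c "
from h import *
print(arm.current_qvel(),arm.current_t()); print(arm.close_job())"
```

```text
[ 0.00109043  0.00019301 -0.00047661  0.00051994  0.00161745  0.0006873
 -0.00016806] 32.375
the job is handed in; nothing more can be done
None
```

The gauge went into the tube until its collar stopped on the mouth, came right out again, and is now held level and still with its tip at the reading spot; I handed the job in at 32.4 s, and the hand-in call gave no verdict.

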